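Release the drawer stay of a miniatures chest

TASK

The drawer of the wooden miniatures chest is held open by its stay, the steel bar that lies beside the lid's hinge and reaches out over the drawer. Take that stay by its knob and swing it up, well past half way to upright, let it stand there by itself, then push the drawer fully shut. Leave the similar bar along the other edge of the lid lying down.

Things in the scene. Friction and masses are not known exactly. Their poses are not given: they have to be found in the camera images.
- chest: Fixed low wooden chest, 220 deep (x) x 260 wide (y) x 100 mm high. Origin: centre of its underside; +x from front to back, +y to its left, z up; the drawer opens to -x. On top: a closed lid, 190 x 165 mm, top at z 108 mm, with five brass hinge knuckles along its +y edge (y 88 mm). A steel bar lies along x on either side of the lid.
- stay_knob (a point): Centre of the stay's knob: a disc 24 mm in diameter, 16 mm thick along chest y (grasp its two flat ends), on a 10 mm stem over the bar. With the stay down it is at chest x -150, y 105, z 144 mm. Axes as the chest's, turning with the stay.
- stay (a joint): The drawer's stay, the bar beside the lid hinge, 14 mm wide, 10 thick; pivot at chest x 0, y 105, z 110 mm, axis along y. It reaches forward to x -165 mm, where its nose hangs down to z 74 mm behind the drawer's front and blocks it. Rad: 0 down, grows as the knob swings up and back, stop at 1.45, nearly upright. Pivot friction holds it where it is left; 2 N at the knob lifts it.
- drawer (a joint): Drawer opening, m: 0 shut, grows towards chest -x, at most 0.09. Front panel 250 mm wide (centred on chest y 0), 15 mm thick, z 4 to 96 mm; its outer face, plain but for a thin label plate, is at chest x = -125 mm minus this value. Stay down: it cannot be pushed in past about 0.055. Stay up: it slides with 2 to 3 N and stays where it is left.
- lid_bar (a joint): The other bar, like the stay but without a nose and ending short of the chest's front: it holds the lid's opening edge down. At chest y -105 mm, pivot at x 30, bar to x -85, knob centre at x -70, z 144 mm. Rad: 0 lying down, grows as it swings up. Leave it down.

How it is judged:
On the way:
1. the stay is swung up past 40 degrees while the drawer is still open (value of joint stay above 0.7 rad and value of joint drawer above 0.04 m), for 0.2 s.
At the end, for the whole second after the job is handed in: The stay stands up by itself, more than 0.7 rad (40 degrees) from lying; the drawer is shut to within 10 mm; the other bar lies down (under 0.2 rad) (value of joint stay above 0.7 rad and value of joint drawer below 0.01 m and value of joint lid_bar below 0.2 rad); the robot touches nothing.
It fails at once if the other bar, along the lid's opening edge, is swung up more than 0.3 rad (value of joint lid_bar above 0.3 rad).
It also fails if it takes over 45 s, if anything falls off the work surface, if the arm or the gripper's body presses on something with over 40 N, if the wrist force passes 120 N, or if a joint passes its speed limit or range.

ROBOT

A 6-joint arm with a two-finger parallel gripper is mounted at the origin on the work surface. World frame = base frame: x ahead of the robot, y to its left, z up, the work surface at z = 0. Lengths are in m, angles in rad, forces in N, time in s.
With the tool pointing down it reaches from about 0.275 to 0.725 m from the base axis. Payload 5.6 kg.
Tool frame: the origin (TCP) lies on the mounting face of the last link; the fingertips stand 173 mm ahead of it and the grasp point (between the pads) lies 155 mm ahead of it; z points along the fingers, y is the direction in which the jaws open and shut (so a half turn about z gives the same grasp; the last joint's range is limited). The gripper opens to 85 mm and grips with 20 to 120 N. Pads are 22 mm wide; open, the fingers measure 114 mm over their backs; the gripper's body (76 mm by 85 mm) begins 54 mm behind the grasp point. The pads swing forward as they close: fully open they stand 13 mm farther back than shut.
Start: joints at [-0.824, 0.255, 0.108, 0, -1.424, -0.285], TCP at [0.245, -0.492, 0.405] pointing down, gripper open.
Joint ranges: [-2.95, 2.95], [-1.21, 1.97], [-1.09, 1.5], [-2.87, 1.71], [-2.94, -0.07], [-3.05, 3.05]. Speed limits (rad/s): [2.57, 2.57, 3.14, 3.14, 3.14, 3.14].

INTERFACE

Orientations are given as a 3x3 rotation matrix whose columns are the frame's x, y, z axes.
In Python, from workcell import status, viewer, ctrl gives the robot as it stands. The module is installed in compiled form; this text tells all that it offers.
- The arm moves only by the tool play_rows, never from a script. Its argument "deltas" is a list of rows, each an object with "xyz": the shift along the tool's x, y, z normalised to -1 to 1, where 1 is 3 cm, a list of three; "angular": the turn, a rotation vector about the tool's x, y, z normalised to -1 to 1, where 1 is 8 degrees, a list of three. A call has 1 to 10 rows; each row shifts and turns the commanded pose from where the row before left it, along the tool's axes as they then stand; what a row does not reach is not made up. A row lasts 1/8 s, in which the tool goes at most 62.5 mm and 10.7 degrees, less where a joint would pass 70% of its speed; a pose out of reach is approached as far as the arm can. A call with a number of a shift or a turn outside -1 to 1 is refused whole. A call with a gripper value outside its range is refused whole. "gripper" is the gripper's target within -1 to 1 (shut at 1, half-way at 0, fully open at -1), set as the call begins (left out, the last holds). The fingers move at their own pace and stop on an object; "force" is the grip in N (left out, the last holds). Time passes only in rows, so rows that do not move let the fingers close. It gives the time, the measured TCP pose, the force and the opening at its end, in the units of the state.
- status.state(): the state, without advancing time (a new reading comes with each control period).
- viewer.snapshot(name): name is "side" or "top"; returns a dict with "pixels" (384x512x3 uint8, red, green, blue), "range_z" (384x512 float32, m along the optical axis (not along the pixel's ray), 0 where there is no reading), "camera_matrix" (3x3 intrinsics, pixels), "distortion" ([k1, k2, p1, p2, k3] as OpenCV has them; the pictures are not rectified), "R" (3x3) and "t" (3): a world point X has camera coordinates R X + t. Camera axes: x right, y down, z forward; pixel columns grow to the right and rows downward; lengths in m; the calibration is good to about 2 mm. A picture is of the moment at which its call begins.
- ctrl.sign_off(): hands the job in, once; it reports no verdict.
Trained networks look in a picture, given as the dict that the camera call returned (one of the last four; its "shot" number tells which), for a name from the list of things; names that differ only in an ending like _2 or _b are one class to them, and where a whole thing is asked for, a point or a joint stands for the part that bears it (a point fixed in the world has none). Each returns a list of dicts, best first, with "confidence" (0 to 1); they miss things now and then, are a little off and sometimes report something else, mostly with a low value. They report only what shows in the picture. A call takes as long as a camera call.
- viewer.boxes_of(picture, name): "bbox" ([centre column, centre row, width, height] in pixels, round what is visible of it).
The state is a dict: "time": time; "q": joint angles; "joint_vel": joint speeds; "tau": joint torques, N m; "tcp_pos": TCP position; "tcp_rot": TCP orientation; "force": force on the tool from outside, world axes, zero at the start; "moment": the same for the moment, N m; "gripper_width": finger opening in m.
Only numpy, scipy, OpenCV 4.12 (cv2) and the standard library are available. Lean on these libraries where they do the work, as an engineer would, in place of code of your own. Each camera call takes 0.05 s, during which the arm holds its last target. There are 200 camera calls.

## Working session

There is one attempt and no reset: what is moved stays moved. The work goes in short steps, Python scripts to look and compute and a tool call to move; the robot and the scene stay as the last step left them, time stands still between calls to the robot, and variables do not carry over. Pictures are saved under pics/ and viewed, about 8 in all and at most 12, crops included, and the job is handed in when it is done.

Besides the shell and the picture viewer there is one more tool, called after "Request:" in YAML: its name, and indented under it one key for each argument. play_rows: Moves the arm, as the interface text tells. Scaled input: -1 to 1 covers 3 cm each way for a shift and 8 degrees each way for a turn. Its arguments: {"type":"object","properties":{"deltas":{"type":"array"},"gripper":{"type":"number"},"force":{"type":"number"}},"required":["deltas"]}

```bash
mkdir -p pics; python3 - <<'E'
from workcell import status, viewer
import cv2,pickle,numpy as np
s=status.state();print(s['time'],s['tcp_pos'],s['tcp_rot'],s['gripper_width'])
for n in ['side','top']:
    p=viewer.snapshot(n);pickle.dump(p,open(n+'.pkl','wb'))
    cv2.imwrite(f'pics/{n}1.png',p['pixels'][:,:,::-1])
    print(n,p['camera_matrix'].tolist(),p['distortion'],p['R'],p['t'])
    for k in ['chest','stay_knob','stay','drawer','lid_bar']:
        print(k,[(np.round(b['bbox']).tolist(),round(b['confidence'],2)) for b in viewer.boxes_of(p,k)[:3]])
E
```

```text
0.0 [ 0.24506818 -0.49219685  0.40377975] [[-8.95272093e-01 -4.45518766e-01 -9.53445042e-04]
 [-4.45519778e-01  8.95270424e-01  1.73057043e-03]
 [ 8.25895462e-05  1.97411003e-03 -9.99998048e-01]] 0.08548061747226969
side [[399.5060066555742, 0.0, 254.92296410905368], [0.0, 399.5060066555742, 189.05959196971162], [0.0, 0.0, 1.0]] [0.00926557 0.         0.         0.         0.        ] [[ 0.98035546 -0.19679564  0.01321579]
 [-0.1036486  -0.5710235  -0.81436425]
 [ 0.16780986  0.79699664 -0.5802036 ]] [-0.6325434   0.18691188  0.61592066]
chest [([246.0, 234.0, 214.0, 172.0], 0.67)]
stay_knob [([196.0, 173.0, 82.0, 39.0], 0.89)]
stay [([195.0, 172.0, 82.0, 48.0], 0.79)]
drawer [([183.0, 250.0, 90.0, 136.0], 0.55)]
lid_bar [([271.0, 230.0, 68.0, 35.0], 0.78)]
top [[440.1801114465501, 0.0, 260.2893068681714], [0.0, 440.1801114465501, 193.6840743080427], [0.0, 0.0, 1.0]] [-0.12452263  0.          0.          0.          0.        ] [[-0.02751241 -0.99961123  0.00452254]
 [-0.99458241  0.02691974 -0.10040498]
 [ 0.1002442  -0.00726042 -0.99493637]] [0.04680263 0.63579805 0.83994384]
chest [([256.0, 200.0, 170.0, 192.0], 0.85)]
stay_knob [([205.0, 228.0, 30.0, 94.0], 0.7)]
stay [([203.0, 229.0, 29.0, 91.0], 0.77)]
drawer [([269.0, 259.0, 130.0, 68.0], 0.88)]
lid_bar [([307.0, 175.0, 38.0, 66.0], 0.56)]
```

View pics/side1.png

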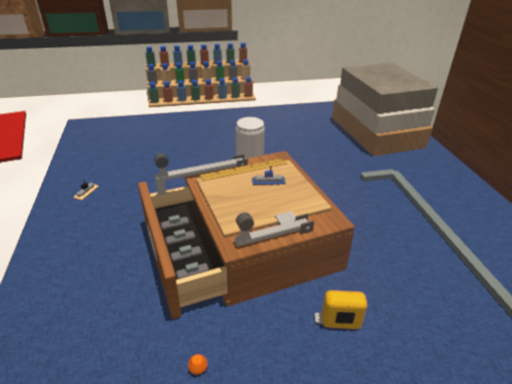

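View pics/top1.png

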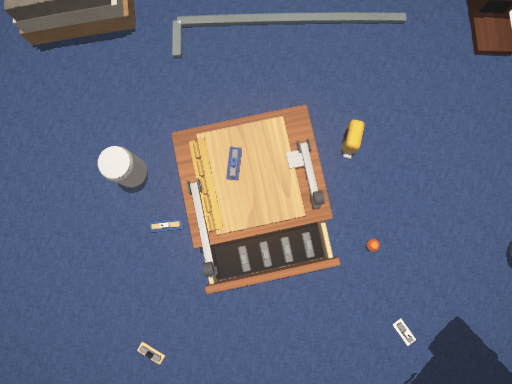

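```bash
cat > h.py <<'E'
import numpy as np,cv2,pickle
def ray(p,uv):
    n=cv2.undistortPoints(np.array([[uv]],float),p['camera_matrix'],np.array(p['distortion']))[0,0]
    return np.array([n[0],n[1],1.])
def at_z(p,uv,z):
    R,t=np.array(p['R']),np.array(p['t']);d=R.T@ray(p,uv);c=-R.T@t
    return c+d*(z-c[2])/d[2]
def at_d(p,uv,r=2):
    R,t=np.array(p['R']),np.array(p['t']);u,v=map(int,np.round(uv))
    w=p['range_z'][v-r:v+r+1,u-r:u+r+1];w=w[w>0]
    return R.T@(ray(p,uv)*np.median(w)-t)
def fit(c,w):
    c,w=np.array(c)[:,:2],np.array(w)[:,:2];cm,wm=c.mean(0),w.mean(0)
    a,b=c-cm,w-wm
    yaw=np.arctan2((a[:,0]*b[:,1]-a[:,1]*b[:,0]).sum(),(a*b).sum())
    R=np.array([[np.cos(yaw),-np.sin(yaw)],[np.sin(yaw),np.cos(yaw)]])
    o=wm-R@cm
    return yaw,o,(a@R.T-b)
E
python3 - <<'E'
from h import *
t=pickle.load(open('top.pkl','rb'));s=pickle.load(open('side.pkl','rb'))
img=t['pixels'][85:305,150:350];cv2.imwrite('pics/topc.png',cv2.resize(img,None,fx=2.7,fy=2.7,interpolation=cv2.INTER_CUBIC)[:,:,::-1])
for n,p,uv in [('knobT',t,(210,269)),('knobS',s,(162,160)),('lbT',t,(319,198)),('lbS',s,(245,221)),('lid',t,(250,200)),('bottle',t,(116,162)),('front',t,(272,275))]: print(n,at_d(p,uv).round(4))
E
```

```text
knobT [0.4998 0.1181 0.1562]
knobS [0.4992 0.1133 0.1493]
lbT [ 0.6143 -0.0693  0.1556]
lbS [ 0.6129 -0.0792  0.1513]
lid [0.6182 0.0489 0.1083]
bottle [0.6927 0.2901 0.121 ]
front [0.4821 0.0128 0.0964]
```

View pics/topc.png

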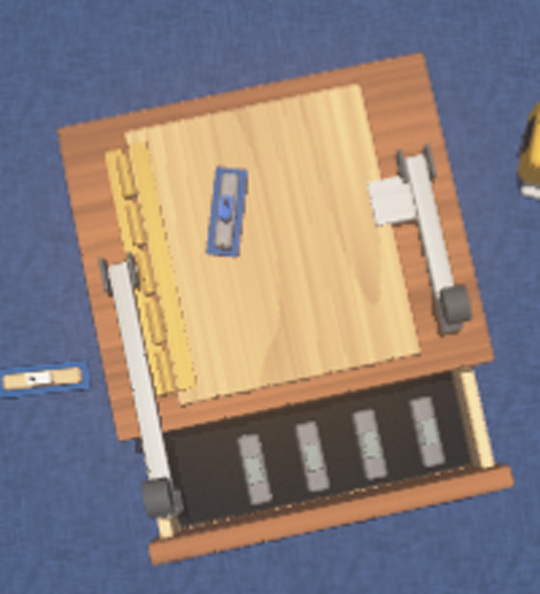

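```bash
python3 - <<'E'
from h import *
t=pickle.load(open('top.pkl','rb'))
px=lambda u,v:((u+.5)/2.7+149.5,(v+.5)/2.7+84.5)
w=[at_z(t,px(*q),.1) for q in [(59,128),(424,55),(493,359),(118,440)]]
c=[(.11,.13),(.11,-.13),(-.11,-.13),(-.11,.13)]
w+=[at_z(t,px(*q),.154) for q in [(160,492),(456,302)]];c+=[(-.15,.105),(-.07,-.105)]
y,o,r=fit(c,w);print(np.degrees(y),o,(r*1000).round(1))
R=np.array([[np.cos(y),-np.sin(y)],[np.sin(y),np.cos(y)]])
print('knob',o+R@[-.15,.105])
for q in [(152,563),(512,485)]: print('front',(R.T@(at_z(t,px(*q),.096)[:2]-o)).round(4))
# tool moves
from workcell import status
from scipy.spatial.transform import Rotation as Ro
s=status.state();T=np.array(s['tcp_rot'])
yc=np.array([-np.sin(y),np.cos(y),0]);z=np.array([0,0,-1.])
for sg in(1,-1):
    Y=sg*yc;G=np.c_[np.cross(Y,z),Y,z]
    print('rotvec deg',np.degrees(Ro.from_matrix(T.T@G).as_rotvec()))
    np.save(f'G{sg}.npy',G)
print('q',s['q'])
kn=o+R@[-.15,.105]
print('dtool to knob (cur frame) m',T.T@(np.r_[kn,.144+.155]-s['tcp_pos']))
print('dworld',np.r_[kn,.144+.155]-s['tcp_pos'])
E
```

```text
10.322057035271131 [0.6664504  0.04575804] [[ 1.6  1.2]
 [ 3.3 -0.7]
 [-1.  -1.8]
 [-0.2  0.3]
 [-3.1  2.1]
 [-0.6 -1.2]]
knob [0.50006398 0.12218159]
front [-0.195   0.1242]
front [-0.1943 -0.1232]
rotvec deg [ 1.70764809e-03 -4.10570318e-04  1.61374708e+01]
rotvec deg [ 5.91015547e-04  2.45815765e-03 -1.63862529e+02]
q [-8.24378027e-01  2.55087775e-01  1.08183863e-01 -5.81728364e-06
 -1.42392242e+00 -2.84611568e-01]
dtool to knob (cur frame) m [-0.50209268  0.43655133  0.10569414]
dworld [ 0.25498419  0.61454022 -0.10568232]
```

Request:
play_rows:
  deltas:
    - {"xyz": [0,0,0],"angular": [0,0,0.672]}
    - {"xyz": [0,0,0],"angular": [0,0,0.672]}
    - {"xyz": [0,0,0],"angular": [0,0,0.672]}
    - {"xyz": [-0.603,0.927,0],"angular": [0,0,0]}
    - {"xyz": [-0.603,0.927,0],"angular": [0,0,0]}
    - {"xyz": [-0.603,0.927,0],"angular": [0,0,0]}
    - {"xyz": [-0.603,0.927,0],"angular": [0,0,0]}
    - {"xyz": [-0.603,0.927,0],"angular": [0,0,0]}
    - {"xyz": [-0.603,0.927,0],"angular": [0,0,0]}
    - {"xyz": [-0.603,0.927,0],"angular": [0,0,0]}
  gripper: -0.3
  force: 30

```text
time: 1.85
tcp_pos: [0.335, -0.2771, 0.4049]
tcp_rot: [[-0.984, -0.179, 0.0], [-0.179, 0.984, -0.0], [-0.0, -0.0, -1.0]]
force: [-0.3, 0.9, 0.1]
gripper_width: 0.056
```

Request:
play_rows:
  deltas:
    - {"xyz": [-0.603,0.927,0],"angular": [0,0,0]}
    - {"xyz": [-0.603,0.927,0],"angular": [0,0,0]}
    - {"xyz": [-0.603,0.927,0],"angular": [0,0,0]}
    - {"xyz": [-0.603,0.927,0],"angular": [0,0,0]}
    - {"xyz": [-0.603,0.927,0],"angular": [0,0,0]}
    - {"xyz": [-0.603,0.927,0],"angular": [0,0,0]}
    - {"xyz": [-0.603,0.927,0],"angular": [0,0,0]}
    - {"xyz": [-0.603,0.927,0],"angular": [0,0,0]}
    - {"xyz": [-0.603,0.927,0],"angular": [0,0,0]}
    - {"xyz": [-0.603,0.927,0],"angular": [0,0,0]}

```text
time: 3.1
tcp_pos: [0.4631, 0.0289, 0.4048]
tcp_rot: [[-0.984, -0.18, 0.0], [-0.18, 0.984, 0.0], [-0.0, 0.0, -1.0]]
force: [0.5, -1.0, -0.2]
gripper_width: 0.0555
```

Request:
play_rows:
  deltas:
    - {"xyz": [-0.603,0.927,0],"angular": [0,0,0]}
    - {"xyz": [-0.603,0.927,0],"angular": [0,0,0]}
    - {"xyz": [-0.603,0.927,0],"angular": [0,0,0]}
    - {"xyz": [0,0,0.7],"angular": [0,0,0]}
    - {"xyz": [0,0,0.7],"angular": [0,0,0]}
    - {"xyz": [0,0,0],"angular": [0,0,0]}

```text
time: 3.85
tcp_pos: [0.5009, 0.1196, 0.3613]
tcp_rot: [[-0.984, -0.179, -0.003], [-0.179, 0.984, -0.001], [0.003, -0.001, -1.0]]
force: [-0.6, -0.8, 0.1]
gripper_width: 0.0554
```

```bash
python3 - <<'E'
from workcell import status, viewer
from h import *
s=status.state();print(s['time'],s['tcp_pos'],s['tcp_rot'],s['gripper_width'],s['force'])
p=viewer.snapshot('side');q=viewer.snapshot('top')
a=cv2.resize(p['pixels'][60:260,90:290],(400,400),interpolation=2);b=cv2.resize(q['pixels'][170:330,130:290],(400,400),interpolation=2)
cv2.imwrite('pics/near.png',np.hstack([a,b])[:,:,::-1])
E
```

```text
3.85 [0.50085848 0.11961605 0.36132498] [[-9.83781160e-01 -1.79345303e-01 -3.14505570e-03]
 [-1.79341603e-01  9.83785832e-01 -1.42374565e-03]
 [ 3.34940334e-03 -8.36614817e-04 -9.99994041e-01]] 0.05542254033540623 [-0.63296457 -0.79151001  0.0794611 ]
```

View pics/near.png

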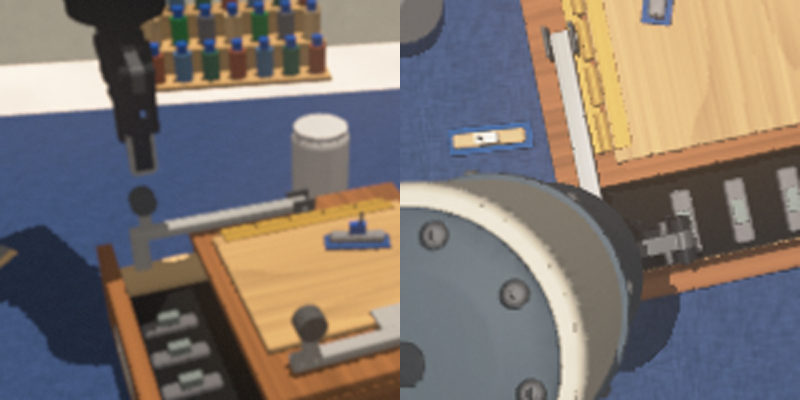

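The gripper (left view, finger at about 143,150) stands straight above the knob (143,200). I'll lower and grip.

Request:
play_rows:
  deltas:
    - {"xyz": [0,0,0.5],"angular": [0,0,0]}
    - {"xyz": [0,0,0.5],"angular": [0,0,0]}
    - {"xyz": [0,0,0.5],"angular": [0,0,0]}
    - {"xyz": [0,0,0.5],"angular": [0,0,0]}
    - {"xyz": [0,0,0],"angular": [0,0,0]}
    - {"xyz": [0,0,0],"angular": [0,0,0]}

```text
time: 4.7
tcp_pos: [0.5015, 0.1198, 0.303]
tcp_rot: [[-0.984, -0.179, 0.001], [-0.179, 0.984, -0.0], [-0.001, -0.0, -1.0]]
force: [0.5, -0.7, 0.5]
gripper_width: 0.0557
```

Request:
play_rows:
  deltas:
    - {"xyz": [0,0,0],"angular": [0,0,0]}
    - {"xyz": [0,0,0],"angular": [0,0,0]}
    - {"xyz": [0,0,0],"angular": [0,0,0]}
    - {"xyz": [0,0,0],"angular": [0,0,0]}
    - {"xyz": [0,0,0],"angular": [0,0,0]}
    - {"xyz": [0,0,0],"angular": [0,0,0]}
  gripper: 1
  force: 30

```text
time: 5.45
tcp_pos: [0.5008, 0.1219, 0.3027]
tcp_rot: [[-0.984, -0.18, 0.0], [-0.18, 0.984, 0.006], [-0.001, 0.006, -1.0]]
force: [-4.6, 11.5, -0.4]
gripper_width: 0.015
```

Request:
play_rows:
  deltas:
    - {"xyz": [0,0.08,0],"angular": [0,0,0]}
    - {"xyz": [-0.16,0,-0.557],"angular": [0,0,0]}
    - {"xyz": [-0.223,0,-0.537],"angular": [0,0,0]}
    - {"xyz": [-0.283,0,-0.51],"angular": [0,0,0]}
    - {"xyz": [0,0,0],"angular": [0,0,0]}

```text
time: 6.08
tcp_pos: [0.5209, 0.1265, 0.3513]
tcp_rot: [[-0.984, -0.179, 0.001], [-0.179, 0.984, 0.002], [-0.002, 0.002, -1.0]]
force: [-0.9, 4.3, -0.3]
gripper_width: 0.0154
```

Request:
play_rows:
  deltas:
    - {"xyz": [-0.337,0,-0.473],"angular": [0,0,0]}
    - {"xyz": [-0.39,0,-0.43],"angular": [0,0,0]}
    - {"xyz": [-0.437,0,-0.387],"angular": [0,0,0]}
    - {"xyz": [-0.477,0,-0.333],"angular": [0,0,0]}
    - {"xyz": [-0.51,0,-0.277],"angular": [0,0,0]}
    - {"xyz": [-0.54,0,-0.217],"angular": [0,0,0]}
    - {"xyz": [-0.56,0,-0.153],"angular": [0,0,0]}
    - {"xyz": [0,0,0],"angular": [0,0,0]}
    - {"xyz": [0,0,0],"angular": [0,0,0]}

```text
time: 7.2
tcp_pos: [0.6163, 0.1441, 0.4177]
tcp_rot: [[-0.984, -0.18, -0.002], [-0.18, 0.984, 0.002], [0.002, 0.002, -1.0]]
force: [-0.8, 5.2, -2.7]
gripper_width: 0.0153
```

```bash
python3 - <<'E'
from workcell import status, viewer
from h import *
p=viewer.snapshot('side')
cv2.imwrite('pics/up.png',cv2.resize(p['pixels'][20:300,90:370],(560,560),interpolation=2)[:,:,::-1])
E
```

```text
(no output)
```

View pics/up.png

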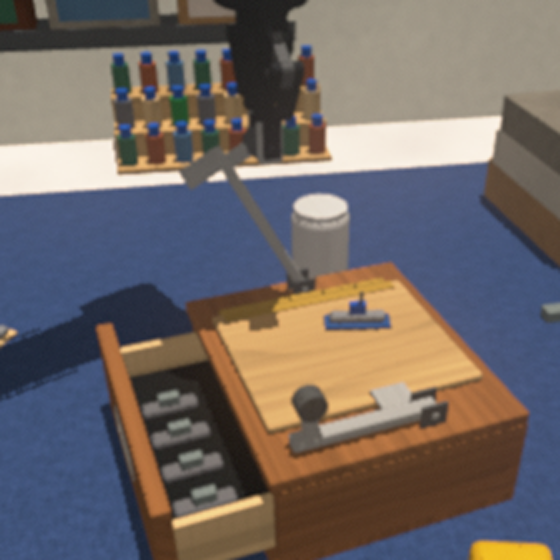

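Knob (270,140 in the crop) is held and the stay stands at about 65°. Release and rise.

Request:
play_rows:
  deltas:
    - {"xyz": [0,0,0],"angular": [0,0,0]}
    - {"xyz": [0,0,0],"angular": [0,0,0]}
    - {"xyz": [0,0,0],"angular": [0,0,0]}
    - {"xyz": [0,0,-0.5],"angular": [0,0,0]}
    - {"xyz": [0,0,-0.8],"angular": [0,0,0]}
    - {"xyz": [0,0,-0.8],"angular": [0,0,0]}
    - {"xyz": [0,0,0],"angular": [0,0,0]}
  gripper: -0.3

```text
time: 8.12
tcp_pos: [0.6165, 0.1428, 0.4854]
tcp_rot: [[-0.984, -0.179, 0.006], [-0.179, 0.984, 0.002], [-0.006, 0.001, -1.0]]
force: [-0.5, 0.1, 0.1]
gripper_width: 0.0554
```

Request:
play_rows:
  deltas:
    - {"xyz": [0,-0.9,0],"angular": [0,0,0]}
    - {"xyz": [0,-0.9,0],"angular": [0,0,0]}
    - {"xyz": [0,-0.9,0],"angular": [0,0,0]}
    - {"xyz": [0,-0.8,0],"angular": [0,0,0]}
    - {"xyz": [0.85,0,0],"angular": [0,0,0]}
    - {"xyz": [0.85,0,0],"angular": [0,0,0]}
    - {"xyz": [0.85,0,0],"angular": [0,0,0]}
    - {"xyz": [0.85,0,0],"angular": [0,0,0]}
    - {"xyz": [0.85,0,0],"angular": [0,0,0]}
    - {"xyz": [0.85,0,0],"angular": [0,0,0]}
  gripper: 1

```text
time: 9.38
tcp_pos: [0.4837, 0.0121, 0.4819]
tcp_rot: [[-0.984, -0.179, -0.0], [-0.179, 0.984, -0.0], [0.0, -0.0, -1.0]]
force: [0.3, -0.2, -0.2]
gripper_width: -0.0004
```

Request:
play_rows:
  deltas:
    - {"xyz": [0.85,0,0],"angular": [0,0,0]}
    - {"xyz": [0.85,0,0],"angular": [0,0,0]}
    - {"xyz": [0,0,0],"angular": [0,0,0]}
    - {"xyz": [0,0,0],"angular": [0,0,0]}

```text
time: 9.88
tcp_pos: [0.4347, 0.0033, 0.482]
tcp_rot: [[-0.984, -0.179, 0.0], [-0.179, 0.984, 0.0], [-0.0, 0.0, -1.0]]
force: [-0.1, 0.1, -0.3]
gripper_width: -0.0001
```

```bash
python3 - <<'E'
from workcell import status, viewer
from h import *
s=status.state()
p=viewer.snapshot('side');q=viewer.snapshot('top')
a=cv2.resize(p['pixels'][80:320,90:330],(400,400),interpolation=2);b=cv2.resize(q['pixels'][100:310,150:360],(400,400),interpolation=2)
cv2.imwrite('pics/rel.png',np.hstack([a,b])[:,:,::-1])
y=np.radians(10.32);R=np.array([[np.cos(y),-np.sin(y)],[np.sin(y),np.cos(y)]])
print(s['tcp_pos'],R.T@(s['tcp_pos'][:2]-[.6664,.0458]),s['force'])
E
```

```text
[0.43472563 0.00328821 0.48197566] [-0.23554227 -0.00032061] [-0.10086248  0.07514123 -0.30821668]
```

View pics/rel.png

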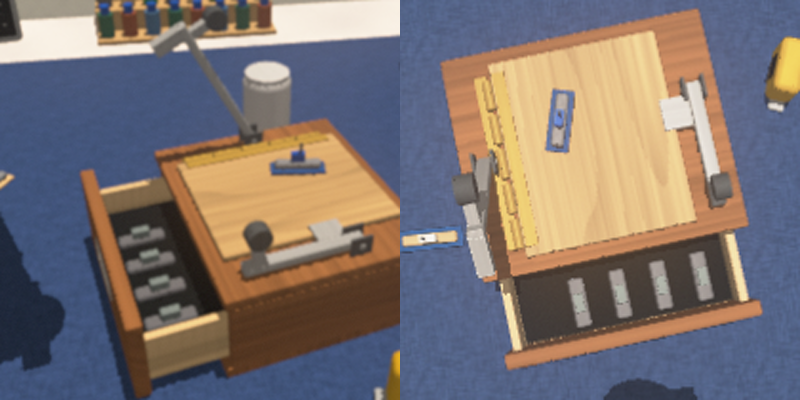

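The stay stands free (knob 215,20 left crop) and the lid bar lies down. Now I'll lower the closed fingers in front of the drawer.

Request:
play_rows:
  deltas:
    - {"xyz": [0.5,0,0.9],"angular": [0,0,0]}
    - {"xyz": [0,0,0.9],"angular": [0,0,0]}
    - {"xyz": [0,0,0.9],"angular": [0,0,0]}
    - {"xyz": [0,0,0.9],"angular": [0,0,0]}
    - {"xyz": [0,0,0.9],"angular": [0,0,0]}
    - {"xyz": [0,0,0.9],"angular": [0,0,0]}
    - {"xyz": [0,0,0.9],"angular": [0,0,0]}
    - {"xyz": [0,0,0.9],"angular": [0,0,0]}
    - {"xyz": [0,0,0.9],"angular": [0,0,0]}
    - {"xyz": [0,0,0],"angular": [0,0,0]}

```text
time: 11.22
tcp_pos: [0.4194, 0.0004, 0.2371]
tcp_rot: [[-0.984, -0.179, -0.005], [-0.179, 0.984, -0.002], [0.005, -0.001, -1.0]]
force: [0.9, -0.8, 0.4]
gripper_width: -0.0002
```

Request:
play_rows:
  deltas:
    - {"xyz": [-0.5,0,0],"angular": [0,0,0]}
    - {"xyz": [-0.5,0,0],"angular": [0,0,0]}
    - {"xyz": [-0.5,0,0],"angular": [0,0,0]}
    - {"xyz": [-0.5,0,0],"angular": [0,0,0]}
    - {"xyz": [-0.3,0,0],"angular": [0,0,0]}
    - {"xyz": [0,0,0],"angular": [0,0,0]}

```text
time: 11.98
tcp_pos: [0.4885, 0.0131, 0.2388]
tcp_rot: [[-0.984, -0.179, 0.001], [-0.179, 0.984, 0.0], [-0.001, -0.0, -1.0]]
force: [-0.7, 0.6, -0.5]
gripper_width: -0.0001
```

Request:
play_rows:
  deltas:
    - {"xyz": [-0.3,0,0],"angular": [0,0,0]}
    - {"xyz": [-0.3,0,0],"angular": [0,0,0]}
    - {"xyz": [-0.3,0,0],"angular": [0,0,0]}
    - {"xyz": [-0.3,0,0],"angular": [0,0,0]}
    - {"xyz": [-0.15,0,0],"angular": [0,0,0]}
    - {"xyz": [0,0,0],"angular": [0,0,0]}

```text
time: 12.72
tcp_pos: [0.5282, 0.0203, 0.2391]
tcp_rot: [[-0.984, -0.18, 0.001], [-0.18, 0.984, 0.0], [-0.001, -0.0, -1.0]]
force: [-0.3, 0.3, -0.1]
gripper_width: -0.0003
```

```bash
python3 - <<'E'
from workcell import status, viewer
from h import *
s=status.state()
p=viewer.snapshot('side');q=viewer.snapshot('top')
a=cv2.resize(p['pixels'][80:320,90:330],(400,400),interpolation=2);b=cv2.resize(q['pixels'][100:310,150:360],(400,400),interpolation=2)
cv2.imwrite('pics/push.png',np.hstack([a,b])[:,:,::-1])
y=np.radians(10.32);R=np.array([[np.cos(y),-np.sin(y)],[np.sin(y),np.cos(y)]])
print(s['tcp_pos'],R.T@(s['tcp_pos'][:2]-[.6664,.0458]),s['force'])
E
```

```text
[0.52822919 0.02030828 0.23909933] [-0.14050229 -0.00032663] [-0.32712624  0.3009643  -0.13369039]
```

View pics/push.png

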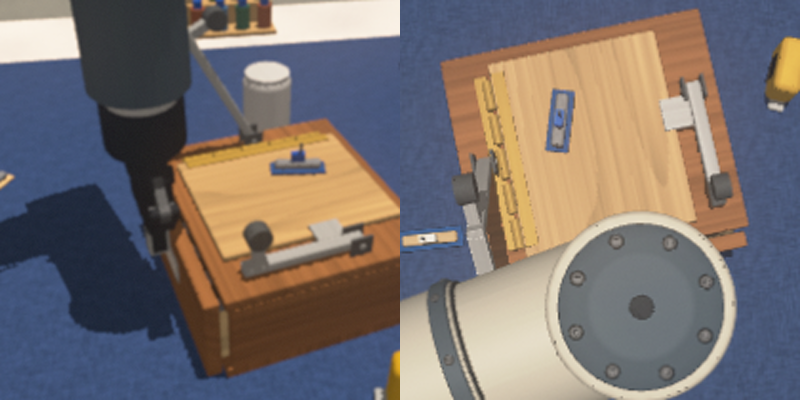

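The drawer is nearly shut, with a thin pale strip of its side still showing (225,330 left crop). I'll push on in small steps until the force rises.

Request:
play_rows:
  deltas:
    - {"xyz": [-0.07,0,0],"angular": [0,0,0]}
    - {"xyz": [-0.07,0,0],"angular": [0,0,0]}
    - {"xyz": [0,0,0],"angular": [0,0,0]}

```text
time: 13.2
tcp_pos: [0.5318, 0.021, 0.239]
tcp_rot: [[-0.984, -0.179, 0.0], [-0.179, 0.984, 0.0], [-0.0, -0.0, -1.0]]
force: [-0.7, 0.3, 0.5]
gripper_width: -0.0001
```

Request:
play_rows:
  deltas:
    - {"xyz": [-0.07,0,0],"angular": [0,0,0]}
    - {"xyz": [0,0,0],"angular": [0,0,0]}

```text
time: 13.45
tcp_pos: [0.5326, 0.021, 0.2386]
tcp_rot: [[-0.984, -0.179, -0.004], [-0.179, 0.984, -0.001], [0.004, -0.0, -1.0]]
force: [-7.3, -0.7, 4.9]
gripper_width: -0.0001
```

Request:
play_rows:
  deltas:
    - {"xyz": [-0.04,0,0],"angular": [0,0,0]}
    - {"xyz": [0,0,0],"angular": [0,0,0]}

```text
time: 13.7
tcp_pos: [0.533, 0.021, 0.2386]
tcp_rot: [[-0.984, -0.179, -0.006], [-0.179, 0.984, -0.001], [0.006, -0.0, -1.0]]
force: [-9.5, -0.3, 7.5]
gripper_width: -0.0
```

Request:
play_rows:
  deltas:
    - {"xyz": [0.4,0,0],"angular": [0,0,0]}
    - {"xyz": [0.9,0,0],"angular": [0,0,0]}
    - {"xyz": [1,0,0],"angular": [0,0,0]}
    - {"xyz": [1,0,0],"angular": [0,0,0]}
    - {"xyz": [0.6,-1,-0.5],"angular": [0,0,0]}
    - {"xyz": [0,-1,-1],"angular": [0,0,0]}
    - {"xyz": [0,-1,-1],"angular": [0,0,0]}
    - {"xyz": [0,-1,-1],"angular": [0,0,0]}
    - {"xyz": [0,-1,-1],"angular": [0,0,0]}
    - {"xyz": [0,0,0],"angular": [0,0,0]}

```text
time: 14.95
tcp_pos: [0.4473, -0.1485, 0.3762]
tcp_rot: [[-0.984, -0.177, 0.006], [-0.177, 0.984, -0.001], [-0.006, -0.002, -1.0]]
force: [0.2, 0.8, -1.4]
gripper_width: -0.0002
```

```bash
python3 - <<'E'
from workcell import status, viewer
from h import *
p=viewer.snapshot('side');q=viewer.snapshot('top')
a=cv2.resize(p['pixels'][80:320,90:330],(400,400),interpolation=2);b=cv2.resize(q['pixels'][100:310,150:360],(400,400),interpolation=2)
cv2.imwrite('pics/end.png',np.hstack([a,b])[:,:,::-1])
E
```

```text
(no output)
```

View pics/end.png

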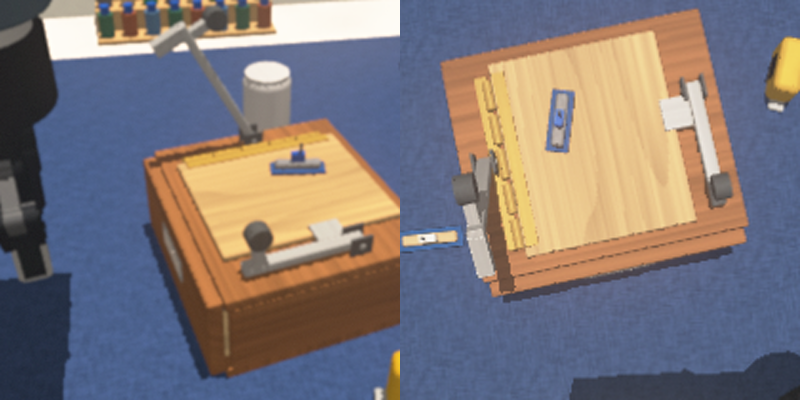

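```bash
python3 - <<'E'
from workcell import status, viewer
from h import *
q=viewer.snapshot('top');p=viewer.snapshot('side')
y=np.radians(10.32);R=np.array([[np.cos(y),-np.sin(y)],[np.sin(y),np.cos(y)]])
cv=lambda w:(R.T@(w[:2]-[.6664,.0458])).round(4)
f=210/400
for u,v in [(97,297),(346,243)]:
    print('front',cv(at_z(q,((u+.5)*f+149.5,(v+.5)*f+99.5),.096)))
# front face points from side depth: pixels on label plate/front
f=240/400
for u,v in [(185,260),(195,300),(165,225)]:
    w=at_d(p,((u+.5)*f+89.5,(v+.5)*f+79.5),1);print('face',cv(w),w[2].round(3))
c=np.vstack([q['pixels'][200:270,190:290],]);s=p['pixels'][170:310,170:270]
cv2.imwrite('pics/gap.png',np.hstack([cv2.resize(c,(500,350),interpolation=2),cv2.resize(s,(250,350),interpolation=2)])[:,:,::-1])
E
```

```text
front [-0.1268  0.1201]
front [-0.1256 -0.1237]
face [-0.1284 -0.0582] 0.094
face [-0.1289 -0.0891] 0.07
face [-0.1297  0.0188] 0.078
```

View pics/gap.png

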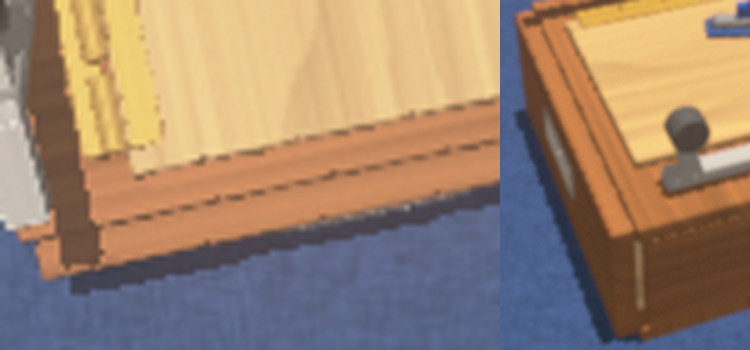

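The front face sits at chest x of about -126 to -129 mm (shut is -125), so the drawer is 1–4 mm from shut, inside the 10 mm limit. The stay is up and free, the lid bar is down, and the robot is clear of everything.

```bash
python3 -c "
from workcell import ctrl;print(ctrl.sign_off())"
```

```text
the job is handed in; nothing more can be done
None
```

I swung the stay up by its knob to about 65°, let go, and pushed the drawer shut with closed fingers. The job was handed in after about 15 s of robot time.

- **Stay:** it stands up by itself at about 65°, judged from the grip path and the pictures. It did not move during the push.
- **Drawer:** the pictures put the front 1–4 mm from fully shut, within the 10 mm limit. A thin pale strip of the drawer's side still shows. The push ended against a stop at about 10 N, and the finger position there matched a shut drawer.
- **Lid bar:** it lies flat in every picture.
- **Robot:** it is clear of everything, with only about 1 N read at the wrist. When the knob was gripped, the wrist briefly read about 12 N from a 2 mm sideways offset, which I corrected.

No check failed. The sign-off gives no verdict.

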